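Close the incubation chamber and hold its cover plate ready for the screws

ROBOT

A 6-joint arm with a two-finger parallel gripper is mounted at the origin on the work surface. World frame = base frame: x ahead of the robot, y to its left, z up, the work surface at z = 0. Lengths are in m, angles in degrees, forces in N, time in s.
With the tool pointing down it reaches from about 0.4 to 0.825 m from the base axis. Payload 7 kg.
Tool frame: the origin (TCP) lies at the very end of the fingers, on their centre line; the grasp point (between the pads) lies 19 mm behind it (ctrl.grip_point_offset is the distance from the TCP to the grasp point, in m); x points along the fingers, z is the direction in which the jaws open and shut, and the axes are right-handed (so a half turn about x gives the same grasp; the last joint's range is limited). The gripper opens to 88 mm and grips with 3 to 60 N. Pads are 19 mm wide; open, the fingers measure 130 mm over their backs; the gripper's body (78 mm by 193 mm) begins 47 mm behind the grasp point.
Start: joints at [-49.727, 20.546, 0.682, 0, -70.136, -16.507], TCP at [0.272, -0.618, 0.227] pointing down, gripper open.
Joint ranges: [-176.03, 176.03], [-82.01, 121.73], [-58.28, 71.71], [-173.87, 95.51], [-174.79, -0.11], [-173.66, 173.66]. Speed limits (degrees/s): [136.94, 136.94, 172.46, 180, 180, 180].

INTERFACE

Orientations are given as [roll, pitch, yaw] about the fixed x, y, z axes, in that order (R = Rz(yaw) Ry(pitch) Rx(roll)).
In Python, from plant import get_obs, snapshot, calibration, close_job, ctrl gives the robot as it stands.
- The arm moves only by the tool move_arm, never from a script. Its argument "commands" is a list that holds one entry, the list of rows, each a list of 4 numbers: the shift along the tool's x, y, z in cm, then the turn about the tool's x in rad. In form: [[[dx, dy, dz, spin], ...]]. A call has 1 to 8 rows; each row shifts and turns the commanded pose from where the row before left it, along the tool's axes as they then stand; what a row does not reach is not made up. A row lasts 1/10 s, in which the tool goes at most 50 mm and 8.59 degrees, less where a joint would pass 70% of its speed; a pose out of reach is approached as far as the arm can. A call with a gripper value outside its range is refused whole. "jaw" is the finger opening in cm, from 0 to 8.76, set as the call begins (left out, the last holds). The fingers move at their own pace and stop on an object; the grip force is fixed at half the most. Time passes only in rows, so rows that do not move let the fingers close. It gives the time, the measured TCP pose, the force and the opening at its end, in the units of the state.
- get_obs(): the state, without advancing time (a new reading comes with each control period).
- snapshot(name): name is "scene" or "top" or "wrist"; returns (picture, depth): 384x512x3 uint8, red, green, blue; 384x512 float32, m along the optical axis (not along the pixel's ray), 0 where there is no reading.
- calibration(name): a dict with "mtx" (3x3 intrinsics, pixels), "T" (4x4, takes a point from camera to world coordinates); the wrist camera has in their place "tool_from_camera" (4x4, takes a point from camera to tool coordinates, whose origin is the TCP and whose axes are the tool frame's). Camera axes: x right, y up, looking along -z (the intrinsics and any distortion apply to the point x, -y, -z); pixel columns grow to the right and rows downward; lengths in m; the calibration is good to about 2 mm. The wrist camera is an equidistant fisheye: a pixel r from the principal point sees the ray r / f radians off the axis. A picture is of the moment at which its call begins: read the wrist's pose just before it. calibration takes no time and is no camera call.
- close_job(): hands the job in, once; it reports no verdict.
The state is a dict: "clock": time; "joint_pos": joint angles; "qvel": joint speeds; "tau": joint torques, N m; "tool_pos": TCP position; "orientation": TCP orientation; "force": force on the tool from outside, world axes, zero at the start; "moment": the same for the moment, N m; "opening": finger opening in m.
Only numpy, scipy, OpenCV 4.12 (cv2) and the standard library are available. Lean on these libraries where they do the work, as an engineer would, in place of code of your own. Each camera call takes 0.05 s, during which the arm holds its last target. There are 200 camera calls.

TASK

First lower the hinged lid of the beige incubation chamber gently until it is fully closed. Then lift the aluminium cover plate off its blue pad by its black handle and finish while still holding it in the gripper, level and still, about 15 mm above the chamber's four brass posts with its four holes lined up over the threaded holes (either way round), so that a colleague can put the screws in. Do not knock the plate against the chamber, and leave the bottle, screwdriver, tip box and screw dish alone.

Things in the scene. Friction and masses are not known exactly. Their poses are not given: they have to be found in the camera images.
- lid (a joint): angle in rad of the lid of the incubation chamber: 0 = fully closed (its stop), larger = more open. A stiff friction hinge: the lid stays at any angle, and 1 to 5 N downwards on its front tab moves it.
- lid_hinge (a point): middle of the lid's hinge line, on the beige chamber (fixed; 160 x 200 x 60 mm high, ribbed front and back, white microplate inside). It lies 56 mm towards the chamber's +x from its middle and 64 mm above the table. Axes are the chamber's: y along the hinge, -x towards the lid's front (roughly towards the robot), z up.
- lid_tab (a point): centre of the outer (upper when closed) face of the black push tab, 20 x 44 mm, at the middle of the lid's front edge. Lid: grey frame with clear window, 108 x 144 mm, 8 mm thick. This point is 119 mm from the hinge line along the lid and 4 mm (half the thickness) to its outer side; 68 mm above the table when closed. Axes are the lid's: -x from hinge to tab, z out of the outer face.
- posts_middle (a point): point midway between the four threaded posts of the chamber, level with their tops (70 mm above the table, 2 mm above the closed lid). Axes as the chamber's.
- plate_grip (a point): centre of the black grip bar on the loose aluminium cover plate: bar 104 mm long along the plate's y, 14 mm wide, 14 mm high, on two posts with 76 mm free between them. Plate 150 (x) x 190 (y) x 6 mm, about 0.4 kg; this point is above its middle, 49 mm above its underside. At the start the plate lies flat on the blue pad. Axes are the plate's.
- plate: the cover plate; origin at the middle of its underside, z up
- chamber: the incubation chamber with its lid; origin at the middle of its underside, on the table
- pad: the fixed blue pad under the plate, 160 x 200 x 15 mm; origin at the middle of its underside
- hole0 (a point): centre, at the plate's underside, of the front left (-x,+y) screw hole of the cover plate: 12 mm diameter, 62 mm in x and 82 mm in y from the plate's middle
- post0 (a point): centre of the top of the chamber's front left (-x,+y) brass threaded post: 16 mm diameter, 10 mm high, with a 5 mm thread; 62 mm in x and 82 mm in y from the chamber's middle, 70 mm above the table
- hole1 (a point): centre, at the plate's underside, of the front right (-x,-y) screw hole of the cover plate: 12 mm diameter, 62 mm in x and 82 mm in y from the plate's middle
- post1 (a point): centre of the top of the chamber's front right (-x,-y) brass threaded post: 16 mm diameter, 10 mm high, with a 5 mm thread; 62 mm in x and 82 mm in y from the chamber's middle, 70 mm above the table
- hole2 (a point): centre, at the plate's underside, of the rear right (+x,-y) screw hole of the cover plate: 12 mm diameter, 62 mm in x and 82 mm in y from the plate's middle
- post2 (a point): centre of the top of the chamber's rear right (+x,-y) brass threaded post: 16 mm diameter, 10 mm high, with a 5 mm thread; 62 mm in x and 82 mm in y from the chamber's middle, 70 mm above the table
- hole3 (a point): centre, at the plate's underside, of the rear left (+x,+y) screw hole of the cover plate: 12 mm diameter, 62 mm in x and 82 mm in y from the plate's middle
- post3 (a point): centre of the top of the chamber's rear left (+x,+y) brass threaded post: 16 mm diameter, 10 mm high, with a 5 mm thread; 62 mm in x and 82 mm in y from the chamber's middle, 70 mm above the table
- bottle: amber glass reagent bottle, white cap, 56 mm diameter, 120 mm high; bystander, origin at the middle of its underside
- screwdriver: orange-handled screwdriver lying flat, 190 mm long; bystander
- tipbox: blue pipette-tip box, 85 x 120 x 54 mm high; bystander, origin at the middle of its underside
- screwdish: round steel dish, 72 mm across, 18 mm high, holding screws; bystander, origin at the middle of its underside
Not all that is in view belongs to the job. What is shaped like the plate but red is not meant.

How it is judged:
By the outcome, as a careful person would: the job done as asked, in the order asked, and still so for the second after the job is handed in, while the arm keeps its last pose, push and grip.
It also fails if it takes over 64 s, if anything falls off the work surface, if the arm or the gripper's body presses on something with over 40 N, if the wrist force passes 120 N, or if a joint passes its speed limit or range.

## Working session

There is one attempt and no reset: what is moved stays moved. The work goes in short steps, Python scripts to look and compute and a tool call to move; the robot and the scene stay as the last step left them, time stands still between calls to the robot, and variables do not carry over. Pictures are saved under pics/ and viewed, about 8 in all and at most 12, crops included, and the job is handed in when it is done.

Besides the shell and the picture viewer there is one more tool, called after "Call:" as name(argument=value, ...), one argument or row to a line, values as JSON. move_arm: Moves the arm, as the interface text tells. Its arguments: {"type":"object","properties":{"commands":{"type":"array"},"jaw":{"type":"number"}},"required":["commands"]}

```bash
mkdir -p pics; cat > h.py <<'E'
import numpy as np, cv2
from scipy.spatial.transform import Rotation as Rn
from plant import get_obs, snapshot, calibration, close_job, ctrl
def save(name,f):
    p,d=snapshot(name); cv2.imwrite('pics/'+f+'.png',p[:,:,::-1]); np.save('pics/'+f+'.npy',d); return p,d
def cloud(name,d):
    c=calibration(name);K=c['mtx'];T=np.array(c['T'])
    v,u=np.mgrid[:d.shape[0],:d.shape[1]]
    P=np.stack([(u-K[0][2])/K[0][0]*d,-(v-K[1][2])/K[1][1]*d,-d],-1)
    return P@T[:3,:3].T+T[:3,3]
E
python3 - <<'E'
from h import *
o=get_obs();print(o)
for n in('scene','top'):
    save(n,n+'0');c=calibration(n);print(c)
print(calibration('wrist'))
E
```

```text
{'clock': 0.0, 'joint_pos': array([-4.97265626e+01,  2.05901239e+01,  6.33160202e-01, -1.99825044e-02,
       -7.01348713e+01, -1.65071485e+01]), 'qvel': array([ 0.03696229,  0.00908707,  0.1178464 ,  0.0308454 ,  0.04092792,
       -0.07864505]), 'tau': array([-2.67394062e-04, -5.82719278e+01,  2.93058783e+01,  6.99735135e+00,
        6.84848113e-03, -1.91575682e-04]), 'tool_pos': array([ 0.27180925, -0.61731973,  0.22563325]), 'orientation': array([  4.94828597,  89.90626281, 118.70776966]), 'force': array([ 0.29954199, -0.10048821, -0.44044361]), 'moment': array([0.03569834, 0.01079768, 0.03432584]), 'opening': 0.0873346431424687}
{'mtx': array([[493.17097184,   0.        , 259.54011054],
       [  0.        , 493.17097184, 186.51928844],
       [  0.        ,   0.        ,   1.        ]]), 'T': array([[-0.77605447, -0.47033456,  0.42014863,  1.12810283],
       [ 0.63066156, -0.5762892 ,  0.51976606,  0.76322325],
       [-0.00233683,  0.66833836,  0.74385373,  1.19465596],
       [ 0.        ,  0.        ,  0.        ,  1.        ]])}
{'mtx': array([[411.20151286,   0.        , 
[... 194 characters left out ...]
0.99994474,  0.00660674,  0.00817778,  0.00494991],
       [ 0.00886675,  0.11205369,  0.99366259,  1.52738436],
       [ 0.        ,  0.        ,  0.        ,  1.        ]])}
{'mtx': array([[297.31863964,   0.        , 257.07703657],
       [  0.        , 297.31863964, 188.62391177],
       [  0.        ,   0.        ,   1.        ]]), 'tool_from_camera': array([[ 1.41200127e-03,  2.59219041e-01, -9.65817527e-01,
        -1.58041367e-01],
       [ 9.99222720e-04,  9.65817642e-01,  2.59220532e-01,
         7.00663630e-02],
       [ 9.99998504e-01, -1.33108654e-03,  1.10471818e-03,
        -7.10645346e-04],
       [ 0.00000000e+00,  0.00000000e+00,  0.00000000e+00,
         1.00000000e+00]])}
```

View pics/scene0.png

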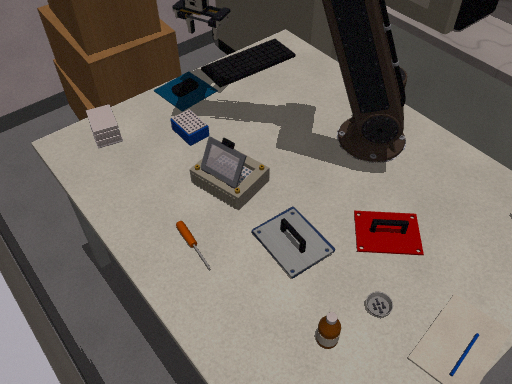

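View pics/top0.png

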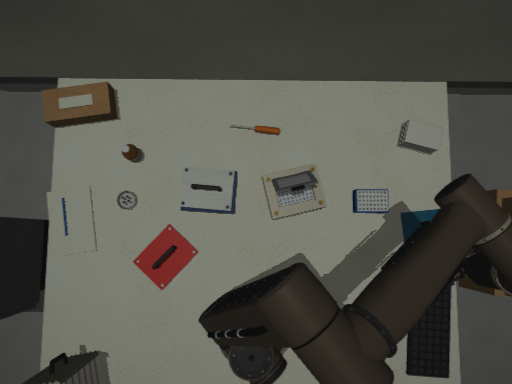

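```bash
python3 - <<'E'
import cv2,numpy as np
a=cv2.imread('pics/top0.png')[150:225,170:335];b=cv2.imread('pics/scene0.png')[132:282,182:342]
A=cv2.resize(a,None,fx=4.8,fy=4.8,interpolation=3);cv2.imwrite('pics/c1.png',A)
cv2.imwrite('pics/c2.png',cv2.resize(b,None,fx=4,fy=4,interpolation=3))
from h import *
d=np.load('pics/top0.npy');P=cloud('top',d)
for lo,hi,x0,x1 in((.012,.03,170,245),(.052,.064,255,335)):
    z=P[...,2];m=np.zeros_like(z,bool);m[155:225,x0:x1]=True;m&=(z>lo)&(z<hi)
    r=cv2.minAreaRect((P[m][:,:2]*1000).astype(np.float32));print(m.sum(),r,np.median(z[m]))
E
```

```text
2187 ((519.7113647460938, 160.6982879638672), (203.3437957763672, 163.27809143066406), 85.82418823242188) 0.02014473389700333
1352 ((513.7335815429688, -152.46463012695312), (165.0513916015625, 201.48733520507812), 13.52685260772705) 0.058480212709892565
```

View pics/c1.png

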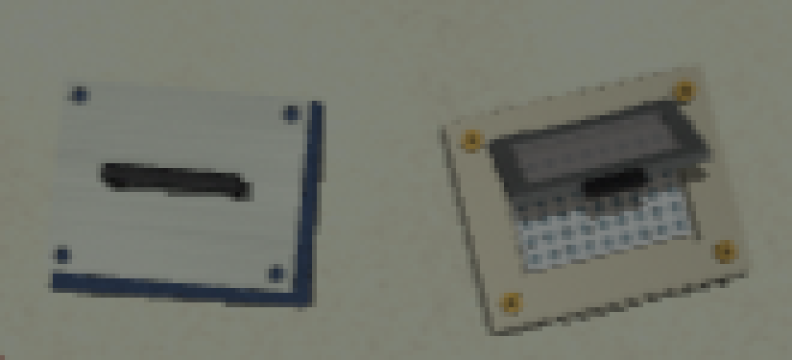

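View pics/c2.png

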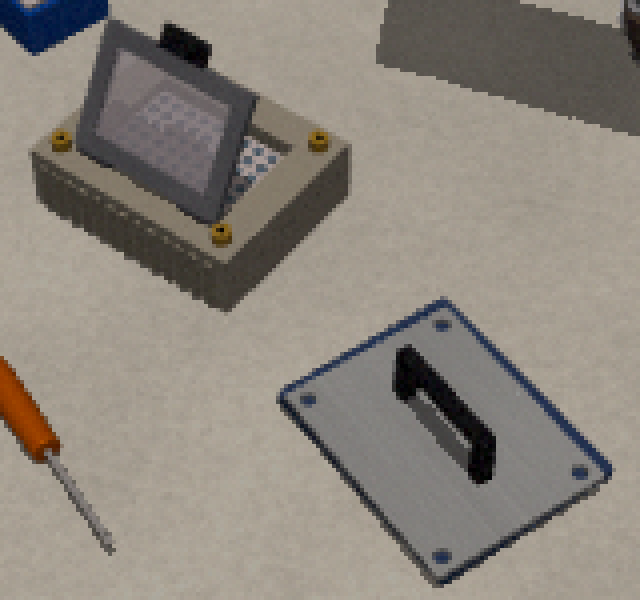

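```bash
cat >> h.py <<'E'
def hitz(name,uv,z):
    c=calibration(name);K=c['mtx'];T=c['T'];uv=np.atleast_2d(uv).astype(float)
    r=np.c_[(uv[:,0]-K[0][2])/K[0][0],-(uv[:,1]-K[1][2])/K[1][1],-np.ones(len(uv))]@T[:3,:3].T
    return T[:3,3]+r*((z-T[2,3])/r[:,2])[:,None]
def fit(W,M):  # 2D rigid
    W=W[:,:2];a=W-W.mean(0);b=M-M.mean(0)
    th=np.arctan2((b[:,0]*a[:,1]-b[:,1]*a[:,0]).sum(),(a*b).sum())
    R=np.array([[np.cos(th),-np.sin(th)],[np.sin(th),np.cos(th)]]);t=W.mean(0)-R@M.mean(0)
    return t,np.degrees(th),np.abs(W-(M@R.T+t)).max()
E
python3 - <<'E'
from h import *
M=np.array([[.062,.082],[.062,-.082],[-.062,-.082],[-.062,.082]])
T=lambda a:(np.array(a)+.5)/4.8-.5+[170,150]
S=lambda a:(np.array(a)+.5)/4-.5+[182,132]
print('plate top',fit(hitz('top',T([(79,95),(291,114),(276,274),(62,255)]),.021),M))
print('posts top',fit(hitz('top',T([(471,141),(685,92),(726,251),(511,303)]),.070),M))
# scene: camera at +x+y looking back: right=-x.. : left-top hole etc.
h=hitz('scene',S([(441,556),(308,399),(442,325),(579,471)]),.021);print(h);print('plate sc',fit(h,M))
p=hitz('scene',S([(221,233),(61,140),(318,139)]),.070);print(p);print('post sc',fit(p,M[[0,1,3]]))
d=np.load('pics/top0.npy');P=cloud('top',d);z=P[...,2]
c=np.array([.5137,-.1525]);th=np.radians(13.5)
for n,f in(('top','top0'),('scene','scene0')):
    P=cloud(n,np.load('pics/%s.npy'%f));Q=P.reshape(-1,3);m=(Q[:,2]>.085)&(np.hypot(*(Q[:,:2]-c).T)<.12)&(Q[:,2]<.25)
    q=Q[m];X=(q[:,:2]-c)@np.array([[np.cos(th),-np.sin(th)],[np.sin(th),np.cos(th)]])
    print(n,m.sum(),q[:,2].max()); L=np.c_[.056-X[:,0],q[:,2]-.064]
    print(np.degrees(np.median(np.arctan2(L[:,1],L[:,0]))),np.percentile(np.hypot(L[:,0],L[:,1]),[98,100]))
E
```

```text
plate top (array([0.52599244, 0.1678592 ]), np.float64(-4.69826191873072), np.float64(0.00015114880712774337))
posts top (array([ 0.51363949, -0.15029842]), np.float64(13.712850502018787), np.float64(0.0008270250791901912))
[[0.59349278 0.24322786 0.021     ]
 [0.57976574 0.07983194 0.021     ]
 [0.45634077 0.08994053 0.021     ]
 [0.46952802 0.25256814 0.021     ]]
plate sc (array([0.52478183, 0.16639212]), np.float64(-4.637561266677809), np.float64(0.0005683613542119548))
[[ 0.5550505  -0.05563253  0.07      ]
 [ 0.5936895  -0.2147722   0.07      ]
 [ 0.43460544 -0.08632268  0.07      ]]
post sc (array([ 0.51430633, -0.15041522]), np.float64(13.935936117627808), np.float64(0.0005619538092215548))
top 527 0.18521343173953442
63.444979611230195 [0.12989878 0.13546728]
scene 1214 0.182523753483963
63.44842701004136 [0.12651525 0.13158108]
```

```bash
cat >> h.py <<'E'
CH=np.array([.514,-.1504]);CY=13.8;PL=np.array([.5254,.1671]);PY=-4.67
def rot(a): a=np.radians(a);return np.array([[np.cos(a),-np.sin(a)],[np.sin(a),np.cos(a)]])
def pose():
    o=get_obs();R=Rn.from_euler('xyz',o['orientation'],degrees=True).as_matrix()
    return o['tool_pos'],R,o
def zyaw(R): return np.degrees(np.arctan2(R[1,2],R[0,2]))
def rep(target,yaw=None):
    p,R,o=pose();print('t',round(o['clock'],2),'p',p.round(4),'ax',R[:,0].round(3),'zyaw',zyaw(R).round(2),'J6',o['joint_pos'].round(1),'F',o['force'].round(1),'open',o['opening'])
    print('tool shift cm',(R.T@(np.array(target)-p)*100).round(2))
    if yaw is not None:
        # spin about tool x (down): positive spin -> yaw decreases
        print('spin rad options',[float(np.radians((zyaw(R)-yaw-k+180)%360-180).round(3)) for k in(0,180)])
def corner(th,r=.122,over=0,hy=.0095):
    t=np.radians(th);x=.056-r*np.cos(t)+(.004-over)*np.sin(t);z=.064+r*np.sin(t)+(.004-over)*np.cos(t)
    xy=CH+rot(CY)@[x+hy,0];return np.array([*xy,z])
E
python3 - <<'E'
from h import *
s=corner(63)+[*(rot(CY)@[.03,0]),.005]
rep(s+[0,0,.06],CY+90);print('start',s)
for th in(63,55,45,35,25,15,8,3,0):print(th,corner(th).round(4), ((corner(th)-corner(63))[:2]@rot(CY)).round(4))
rep([*PL,.2],PY)
E
```

```text
t 0.1 p [ 0.2718 -0.6174  0.2257] ax [-0.001  0.001 -1.   ] zyaw 113.76 J6 [-49.7  20.6   0.6  -0.  -70.1 -16.5] F [ 0.8  0.4 -0.7] open 0.0878389239653934
tool shift cm [ -1.34 -45.28  32.23]
spin rad options [0.174, -2.968]
start [ 0.55641641 -0.13998153  0.17951876]
63 [ 0.5273 -0.1471  0.1745] [0. 0.]
55 [ 0.5128 -0.1507  0.1662] [-0.0149  0.    ]
45 [ 0.4966 -0.1547  0.1531] [-0.0316  0.    ]
35 [ 0.4828 -0.1581  0.1373] [-0.0458 -0.    ]
25 [ 0.4719 -0.1607  0.1192] [-0.0571 -0.    ]
15 [ 0.4642 -0.1626  0.0994] [-0.065 -0.   ]
8 [ 0.4608 -0.1635  0.0849] [-0.0684 -0.    ]
3 [ 0.4595 -0.1638  0.0744] [-0.0698 -0.    ]
0 [ 0.4591 -0.1639  0.068 ] [-0.0702  0.    ]
t 0.1 p [ 0.2718 -0.6174  0.2257] ax [-0.001  0.001 -1.   ] zyaw 113.76 J6 [-49.7  20.6   0.6  -0.  -70.1 -16.5] F [ 0.8  0.4 -0.7] open 0.0878389239653934
tool shift cm [  2.66 -54.81  61.58]
spin rad options [2.067, -1.075]
```

Call:
move_arm(
  commands=[
    [[-1,0,0,0.087],[-1,0,0,0.087],[0,-2.6,2.64,0],[0,-2.6,2.64,0],[0,-2.6,2.64,0],[0,-2.6,2.64,0],[0,-2.6,2.64,0],[0,-2.6,2.64,0]],
  ],
  jaw=0,
)

```text
clock: 0.9
tool_pos: [0.3861, -0.4252, 0.2463]
orientation: [32.6, 90.0, 136.4]
force: [0.4, -0.1, 0.7]
opening: 0.0291
```

Call:
move_arm(
  commands=[
    [[0,-2.6,2.64,0],[0,-2.6,2.64,0],[0,-2.6,2.64,0],[0,-2.6,2.64,0],[0,-2.6,2.64,0],[0,-2.6,2.64,0],[0,-2.6,2.64,0],[0,0,0,0]],
  ],
)

```text
clock: 1.7
tool_pos: [0.52, -0.2008, 0.2461]
orientation: [10.2, 90.0, 114.2]
force: [-0.1, -0.1, -0.3]
opening: 0.0003
```

```bash
python3 - <<'E'
from h import *
s=corner(63)+[*(rot(CY)@[.03,0]),.005]
rep(s,CY+90)
save('wrist','w1')
E
```

```text
t 1.7 p [ 0.52   -0.2008  0.2461] ax [-0.  0. -1.] zyaw 103.98 J6 [ -1.    8.8 -12.6  -0.  -68.6 -75. ] F [-0.1 -0.1 -0.3] open 0.0002936572276555012
tool shift cm [ 6.66 -5.    5.02]
spin rad options [0.003, -3.138]
```

View pics/w1.png

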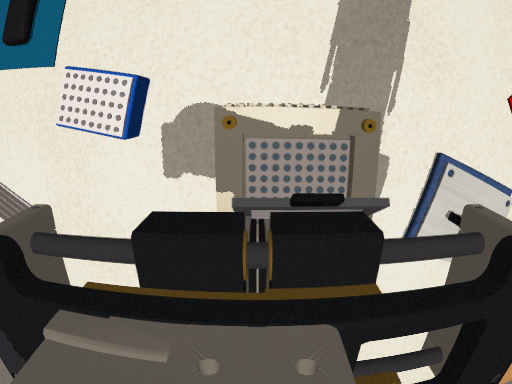

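Call:
move_arm(
  commands=[
    [[0,-1.67,1.67,0],[0,-1.67,1.67,0],[0,-1.67,1.67,0],[1.7,0,0,0],[1.7,0,0,0],[1.7,0,0,0],[1.5,0,0,0],[0,0,0,0]],
  ],
)

```text
clock: 2.55
tool_pos: [0.5532, -0.1439, 0.1783]
orientation: [72.7, 89.8, 176.5]
force: [0.0, 1.2, 0.5]
opening: 0.0005
```

```bash
python3 - <<'E'
from h import *
rep(corner(63),CY+90)
E
```

```text
t 2.55 p [ 0.5532 -0.1439  0.1783] ax [-0.004  0.    -1.   ] zyaw 103.73 J6 [  5.   13.1 -16.4  -0.  -60.8 -81.2] F [0.  1.2 0.5] open 0.0005497167220359431
tool shift cm [0.39 2.59 0.3 ]
spin rad options [-0.001, 3.14]
```

Call:
move_arm(
  commands=[
    [[0.4,0.5,0.3,0],[0,0.5,0,0],[0,0.5,0,0],[0,0.4,0,0],[0,0.3,0,0],[0,0.3,0,0],[0.1,0.2,0,0],[0.1,0.2,0,0]],
  ],
)

```text
clock: 3.35
tool_pos: [0.5261, -0.1473, 0.1745]
orientation: [-98.8, 90.0, 5.0]
force: [-0.1, 0.9, 0.1]
opening: 0.0006
```

Call:
move_arm(
  commands=[
    [[0.2,0.37,0,0],[0.2,0.37,0,0],[0.2,0.37,0,0],[0.23,0.38,0,0],[0,0,0,0]],
  ],
)

```text
clock: 3.85
tool_pos: [0.5111, -0.1509, 0.1659]
orientation: [69.6, 90.0, 173.4]
force: [0.6, -0.2, 0.1]
opening: 0.0003
```

```bash
python3 - <<'E'
from h import *
for t in (55,45):rep(corner(t),CY+90)
E
```

```text
t 3.85 p [ 0.5111 -0.1509  0.1659] ax [-0.001  0.    -1.   ] zyaw 103.79 J6 [  4.6  10.1 -22.1  -0.  -57.8 -80.9] F [ 0.6 -0.2  0.1] open 0.0003174885981172873
tool shift cm [-0.03 -0.17 -0.02]
spin rad options [-0.0, 3.141]
t 3.85 p [ 0.5111 -0.1509  0.1659] ax [-0.001  0.    -1.   ] zyaw 103.79 J6 [  4.6  10.1 -22.1  -0.  -57.8 -80.9] F [ 0.6 -0.2  0.1] open 0.0003174885981172873
tool shift cm [ 1.28  1.5  -0.02]
spin rad options [-0.0, 3.141]
```

Call:
move_arm(
  commands=[
    [[0,0.2,0,0],[0,0.2,0,0],[0,0.2,0,0]],
  ],
)

```text
clock: 4.15
tool_pos: [0.506, -0.1522, 0.1663]
orientation: [-99.2, 90.0, 4.6]
force: [1.6, 0.0, -0.4]
opening: 0.0003
```

Call:
move_arm(
  commands=[
    [[0,0.2,0,0],[0,0.2,0,0],[0,0.2,0,0]],
  ],
)

```text
clock: 4.45
tool_pos: [0.5, -0.1537, 0.1663]
orientation: [-102.0, 90.0, 1.8]
force: [1.9, 0.9, 1.0]
opening: 0.0006
```

```bash
python3 - <<'E'
from h import *
rep(corner(45),CY+90)
save('scene','s2');im=cv2.imread('pics/s2.png')[90:210,160:310];cv2.imwrite('pics/s2c.png',cv2.resize(im,None,fx=5,fy=5,interpolation=3))
E
```

```text
t 4.45 p [ 0.5    -0.1537  0.1663] ax [ 0.  0. -1.] zyaw 103.8 J6 [  4.4   9.1 -23.3   0.  -57.6 -80.6] F [1.9 0.9 1. ] open 0.0005932892281115026
tool shift cm [ 1.32  0.35 -0.01]
spin rad options [-0.0, 3.142]
```

View pics/s2c.png

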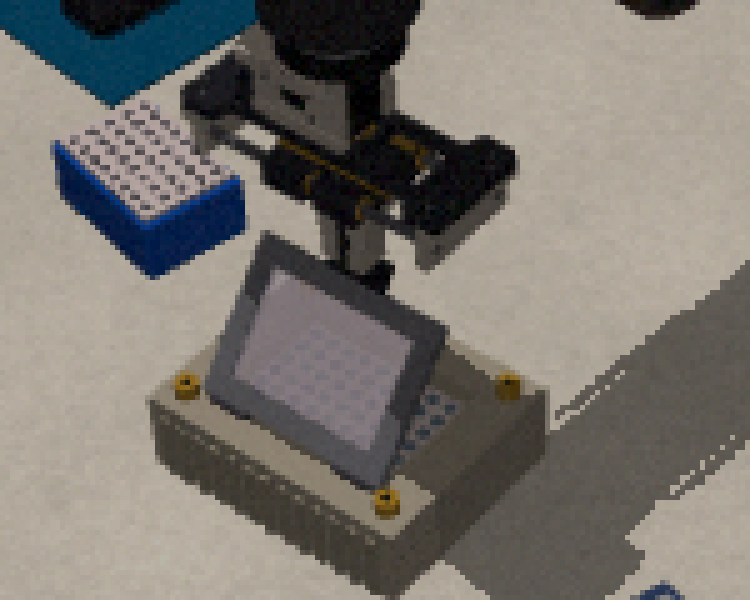

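```bash
cat >> h.py <<'E'
def lid(f):
    for n in('scene',):
        Q=cloud(n,np.load('pics/%s.npy'%f)).reshape(-1,3);X=(Q[:,:2]-CH)@rot(CY)
        m=(abs(X[:,1])<.07)&(X[:,0]>-.08)&(X[:,0]<.04)&(Q[:,2]>.075)&(Q[:,2]<.24)
        L=np.c_[.056-X[m,0],Q[m,2]-.064,X[m,1]]
        a=np.degrees(np.arctan2(L[:,1],L[:,0]));print(np.histogram(a,np.arange(0,100,5))[0])
        r=np.hypot(L[:,0],L[:,1])
        s=(r<.1)&(abs(L[:,2])>.045);print('angle',np.median(a[s]))
        s=(abs(L[:,2])<.025)&(r>.105)
        o=np.argsort(L[s,1])[::6]; print(np.c_[L[s]*1000,a[s]][o].round(0))
E
python3 -c "
from h import *
lid('scene0');lid('s2');c=pose()[0];X=(c[:2]-CH)@rot(CY);print('tip L',.056-X[0],c[2]-.064,X[1])"
```

```text
[  0   0   0   0   0   0   0   0   0   0  11 121 736 153   0   0   0   0
   0]
angle 63.20640244858228
[[ 52.  94. -23.  61.]
 [ 46.  96.  10.  64.]
 [ 49.  97.   8.  63.]
 [ 46.  98.  13.  65.]
 [ 45.  99.  -9.  66.]
 [ 53. 101.  20.  62.]
 [ 45. 102.  -9.  66.]
 [ 55. 104.  -1.  62.]
 [ 55. 105. -21.  62.]
 [ 56. 106. -18.  62.]
 [ 58. 107.   1.  62.]
 [ 53. 107.  17.  64.]
 [ 55. 109.   7.  63.]
 [ 57. 110.  -2.  63.]
 [ 54. 112.  12.  64.]
 [ 57. 113.  17.  63.]
 [ 63. 113.  -3.  61.]
 [ 54. 114.   8.  65.]
 [ 61. 115. -17.  62.]
 [ 63. 116.   9.  62.]]
[  0   0   0   0   0   0   0   4  13 179 717 199  75  41   3  15   0   0
   0]
angle 53.114026851880354
[[ 70.  81.   1.  49.]
 [ 65.  84.  21.  52.]
 [ 66.  85. -20.  52.]
 [ 64.  87.  10.  54.]
 [ 66.  88.  -7.  53.]
 [ 63.  89. -25.  55.]
 [ 75.  89.  21.  50.]
 [ 69.  90. -14.  53.]
 [ 80.  91.  17.  49.]
 [ 64.  92. -25.  56.]
 [ 70.  95.  17.  54.]
 [ 79.  99.  22.  51.]
 [ 63. 104. -20.  59.]
 [ 60. 109.   7.  61.]
 [ 67. 111.  13.  59.]
 [ 71. 113.  14.  58.]
 [ 60. 114. -13.  62.]
 [ 78. 116.  16.  56.]
 [ 59. 118.   8.  63.]
 [ 59. 121.  12.  64.]
 [ 71. 123.  18.  60.]
 [ 73. 125.  16.  59.]
 [ 57. 126.  18.  66.]
 [ 61. 128.   7.  64.]
 [ 59. 131.  16.  66.]
 [ 62. 132. -21.  65.]
 [ 63. 137.  -5.  65.]
 [ 60. 138.  -7.  66.]
 [ 59. 140.  10.  67.]
 [ 59. 141.  13.  67.]
 [ 58. 149.  18.  69.]
 [ 32. 175. -12.  80.]
 [ 32. 176.  -3.  80.]]
tip L 0.07081968759121154 0.1022906786702098 0.00016974728746786943
```

```bash
python3 - <<'E'
from h import *
p,R,o=pose();prev=p
for th in(46,40,34,28,22,16,11,7,4,2,0,-1):
    q=corner(th,.119,.001,.007);print(th,(R.T@(q-prev)*100).round(2),q.round(4));prev=q
E
```

```text
46 [ 1.46  0.27 -0.02] [ 0.497  -0.1546  0.1517]
40 [ 0.89  0.87 -0.  ] [ 0.4885 -0.1567  0.1428]
34 [ 0.98  0.77 -0.  ] [ 0.481  -0.1585  0.133 ]
28 [ 1.05  0.67 -0.  ] [ 0.4745 -0.1601  0.1225]
22 [ 1.12  0.55 -0.  ] [ 0.4691 -0.1614  0.1114]
16 [ 1.17  0.43 -0.  ] [ 0.4649 -0.1625  0.0997]
11 [ 1.    0.27 -0.  ] [ 0.4623 -0.1631  0.0897]
7 [ 0.82  0.15 -0.  ] [ 0.4608 -0.1635  0.0815]
4 [ 0.62  0.08 -0.  ] [ 0.4601 -0.1636  0.0753]
2 [ 0.41  0.03 -0.  ] [ 0.4598 -0.1637  0.0712]
0 [ 0.42  0.02 -0.  ] [ 0.4596 -0.1638  0.067 ]
-1 [ 0.21  0.   -0.  ] [ 0.4596 -0.1638  0.0649]
```

Call:
move_arm(
  commands=[
    [[0.4,0,0,0],[0.4,0.05,0,0],[0.4,0.1,0,0],[0.26,0.12,0,0],[0.3,0.29,0,0],[0.3,0.29,0,0],[0.29,0.29,0,0],[0,0,0,0]],
  ],
)

```text
clock: 5.3
tool_pos: [0.4884, -0.1564, 0.1423]
orientation: [65.2, 90.0, 169.0]
force: [-0.7, -0.0, -0.5]
opening: 0.0005
```

Call:
move_arm(
  commands=[
    [[0.33,0.26,0,0],[0.33,0.26,0,0],[0.32,0.25,0,0],[0.35,0.22,0,0],[0.35,0.22,0,0],[0.35,0.22,0,0],[0.37,0.18,0,0],[0.37,0.18,0,0]],
  ],
)

```text
clock: 6.1
tool_pos: [0.4714, -0.1607, 0.1147]
orientation: [78.6, 90.0, -177.6]
force: [-0.9, -1.1, 1.4]
opening: 0.0006
```

```bash
python3 - <<'E'
from h import *
rep(corner(22,.119,.001,.007),CY+90)
save('scene','s3');lid('s3')
E
```

```text
t 6.1 p [ 0.4714 -0.1607  0.1147] ax [-0. -0. -1.] zyaw 103.79 J6 [  3.8  10.  -30.   -0.  -49.9 -80. ] F [-0.9 -1.1  1.4] open 0.000608458719520614
tool shift cm [ 0.34  0.23 -0.02]
spin rad options [-0.0, 3.141]
[  0   0   2  16 370 543 144  68  41  40 117  67 325 172   0   0   0   0
   0]
angle 26.830057673035647
[[ 99.  39.  -5.  21.]
 [100.  46.  11.  25.]
 [105.  48.  19.  24.]
 [100.  50.  15.  27.]
 [108.  51.  21.  26.]
 [ 91.  55.  -2.  31.]
 [ 88.  58.  -7.  33.]
 [ 96.  60.  14.  32.]
 [ 88.  62.  13.  35.]
 [ 88.  64.  18.  36.]
 [ 91.  65.  15.  36.]
 [ 89.  67.   9.  37.]
 [ 90.  71.   8.  38.]
 [ 90.  72.  -4.  39.]
 [101.  74.  15.  36.]
 [ 88.  77. -14.  41.]
 [ 89.  78.  -3.  41.]
 [ 89.  80.  17.  42.]
 [ 91.  83.  -4.  42.]
 [ 89.  85. -19.  44.]
 [ 88.  90.  -5.  46.]
 [ 89.  93.  17.  46.]
 [ 62. 123. -10.  63.]
 [ 64. 125.  12.  63.]
 [ 59. 128.  -3.  65.]
 [ 63. 130.   6.  64.]
 [ 59. 132. -18.  66.]
 [ 60. 134.  16.  66.]
 [ 62. 135. -24.  65.]
 [ 60. 136.   5.  66.]
 [ 75. 137.  -4.  61.]
 [ 66. 139.   3.  64.]
 [111. 139.  18.  51.]
 [ 62. 140. -16.  66.]

[... 289 characters left out ...]
19.  67.]
 [ 98. 149.  20.  57.]
 [ 75. 151. -14.  64.]
 [109. 153.  20.  54.]
 [ 76. 154. -23.  64.]
 [103. 156.   9.  57.]
 [119. 156.  16.  53.]
 [ 79. 157.  10.  63.]
 [ 78. 158.   3.  64.]
 [109. 159.  23.  55.]
 [ 73. 159. -16.  65.]
 [ 73. 159.  22.  65.]
 [ 71. 160.  20.  66.]
 [120. 161.  19.  53.]
 [ 88. 161.  22.  61.]
 [ 76. 162.  16.  65.]
 [113. 163.  13.  55.]
 [110. 163.  11.  56.]
 [ 80. 164.  24.  64.]
 [ 76. 165.  13.  65.]
 [115. 166.  15.  55.]
 [ 72. 167.  12.  67.]
 [ 79. 168. -13.  65.]
 [ 79. 169. -20.  65.]
 [ 76. 170.   1.  66.]
 [ 74. 170.   6.  66.]
 [ 78. 171. -24.  65.]
 [115. 172.  12.  56.]
 [ 77. 173.  -7.  66.]
 [ 77. 175.  12.  66.]
 [ 78. 176.  15.  66.]]
```

Lid follows (~23°). Continue to closed, slowing.

Call:
move_arm(
  commands=[
    [[0.34,0.2,0,0],[0.39,0.14,0,0],[0.39,0.14,0,0],[0.39,0.14,0,0],[0.33,0.09,0,0],[0.33,0.09,0,0],[0.33,0.09,0,0],[0.3,0.05,0,0]],
  ],
)

```text
clock: 6.95
tool_pos: [0.4625, -0.1629, 0.0868]
orientation: [35.8, 90.0, 139.6]
force: [0.2, 0.3, 0.5]
opening: 0.0004
```

Call:
move_arm(
  commands=[
    [[0.27,0.05,0,0],[0.25,0.05,0,0],[0.21,0.03,0,0],[0.21,0.02,0,0],[0.2,0.02,0,0],[0.2,0.02,0,0],[0.15,0,0,0],[0.1,0,0,0]],
  ],
)

```text
clock: 7.75
tool_pos: [0.4605, -0.1634, 0.071]
orientation: [79.1, 90.0, -177.2]
force: [-0.7, 0.3, 1.1]
opening: 0.0003
```

Call:
move_arm(
  commands=[
    [[0.1,0,0,0],[0.1,0,0,0],[0,0,0,0]],
  ],
)

```text
clock: 8.05
tool_pos: [0.4606, -0.1634, 0.069]
orientation: [83.3, 90.0, -172.9]
force: [0.9, 1.2, -0.1]
opening: 0.0007
```

Call:
move_arm(
  commands=[
    [[0.1,0,0,0],[0,0,0,0]],
  ],
)

```text
clock: 8.25
tool_pos: [0.4607, -0.1634, 0.0683]
orientation: [-136.2, 90.0, -32.4]
force: [-0.6, -0.1, 3.1]
opening: 0.0002
```

Call:
move_arm(
  commands=[
    [[0.1,0,0,0],[0,0,0,0]],
  ],
)

```text
clock: 8.45
tool_pos: [0.4608, -0.1634, 0.0681]
orientation: [-144.1, 90.0, -40.3]
force: [-5.0, 1.9, 12.7]
opening: 0.0002
```

Call:
move_arm(
  commands=[
    [[0.1,0,0,0],[0,0,0,0]],
  ],
)

```text
clock: 8.65
tool_pos: [0.4608, -0.1634, 0.068]
orientation: [-141.3, 90.0, -37.5]
force: [-7.2, 4.5, 23.3]
opening: 0.0005
```

Call:
move_arm(
  commands=[
    [[-0.3,0,0,0],[-1,0,0,0],[-3,0,0,0],[-4,0,0,0],[-2,0,0,-0.14],[0,0,0,-0.14],[0,0,0,-0.14],[0,0,0,-0.14]],
  ],
)

```text
clock: 9.45
tool_pos: [0.4608, -0.1633, 0.1698]
orientation: [-126.6, 90.0, 9.6]
force: [-0.0, 0.2, 0.5]
opening: 0.0001
```

Call:
move_arm(
  commands=[
    [[0,0,0,-0.14],[0,0,0,-0.14],[0,0,0,-0.14],[0,0,0,-0.14],[0,0,0,-0.13],[0,0,0,0]],
  ],
  jaw=7,
)

```text
clock: 10.05
tool_pos: [0.4607, -0.1634, 0.1695]
orientation: [-168.4, 90.0, 7.1]
force: [0.0, -0.0, -0.1]
opening: 0.0428
```

```bash
python3 - <<'E'
from h import *
rep([*PL,.15],PY)
save('top','t4');save('scene','s4')
P=cloud('scene',np.load('pics/s4.npy'));Q=P.reshape(-1,3);X=(Q[:,:2]-CH)@rot(CY)
m=(abs(X[:,1])<.065)&(X[:,0]>-.045)&(X[:,0]<.05)&(Q[:,2]<.1)&(Q[:,2]>.03)
print(np.percentile(Q[m,2],[5,25,50,75,95]))
im=cv2.imread('pics/s4.png')[130:230,170:295];cv2.imwrite('pics/s4c.png',cv2.resize(im,None,fx=5,fy=5,interpolation=3))
E
```

```text
t 10.05 p [ 0.4607 -0.1634  0.1695] ax [ 0.  0. -1.] zyaw 175.52 J6 [  3.6   5.6 -27.   -0.  -57.4  -8.1] F [ 0.  -0.  -0.1] open 0.04278792705842402
tool shift cm [  1.95 -33.45  -3.87]
spin rad options [-3.138, 0.003]
[0.06321813 0.06599628 0.0678914  0.06972704 0.07215809]
```

View pics/s4c.png

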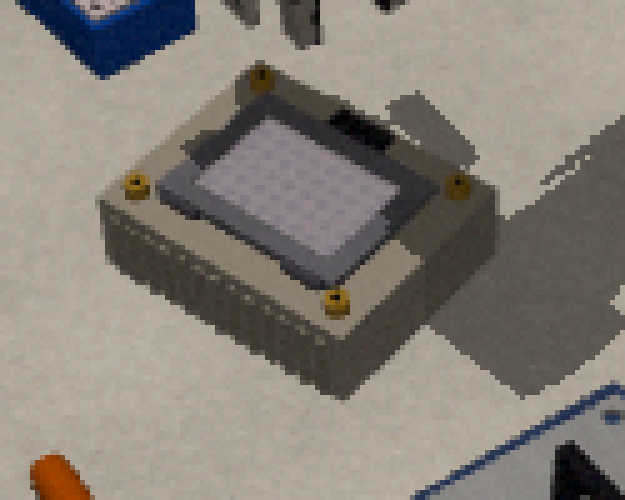

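Call:
move_arm(
  commands=[
    [[0,-3.8,-0.43,0],[0,-3.8,-0.43,0],[0,-3.8,-0.43,0],[0,-3.8,-0.43,0],[0,-3.8,-0.43,0],[0,-3.8,-0.43,0],[0,-3.8,-0.43,0],[0,-3.8,-0.43,0]],
  ],
)

```text
clock: 10.95
tool_pos: [0.5193, 0.1386, 0.1694]
orientation: [-147.8, 90.0, 27.4]
force: [0.5, 0.2, 0.1]
opening: 0.0699
```

Call:
move_arm(
  commands=[
    [[0,-3.05,-0.43,0.003],[1,0,0,0],[0.95,0,0,0],[0,0,0,0]],
  ],
)

```text
clock: 11.35
tool_pos: [0.5247, 0.1659, 0.1479]
orientation: [33.9, 89.8, -151.0]
force: [-0.3, -0.4, 0.3]
opening: 0.0697
```

```bash
python3 - <<'E'
from h import *
S=lambda a:(np.array(a)+.5)/5-.5+[170,130]
M=np.array([[.062,.082],[.062,-.082],[-.062,-.082],[-.062,.082]])
print(fit(hitz('scene',S([(336,300),(135,182),(262,76),(457,184)]),.07),M))
rep([*PL,.045],PY)
save('wrist','w5');im=cv2.imread('pics/w5.png');cv2.imwrite('pics/w5c.png',cv2.resize(im,None,fx=1.5,fy=1.5))
E
```

```text
(array([ 0.51358299, -0.1516605 ]), np.float64(13.350897747190205), np.float64(0.0008915723519195423))
t 11.35 p [0.5247 0.1659 0.1479] ax [-0.003 -0.002 -1.   ] zyaw 175.12 J6 [ 37.9  12.8 -21.3  -0.  -56.2 -42.8] F [-0.3 -0.4  0.3] open 0.0697049669480522
tool shift cm [10.29 -0.15 -0.09]
spin rad options [3.138, -0.004]
```

View pics/w5c.png

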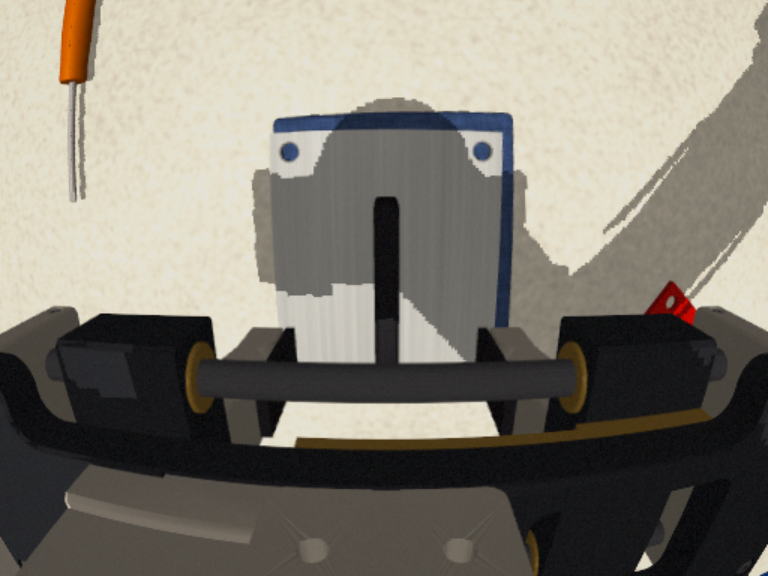

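Call:
move_arm(
  commands=[
    [[2,-0.1,-0.1,0],[2,0,0,0],[2,0,0,0],[2,0,0,0],[1.2,0,0,0],[0.7,0,0,0],[0.4,0,0,0],[0,0,0,0]],
  ],
)

```text
clock: 12.2
tool_pos: [0.5272, 0.1678, 0.0468]
orientation: [167.4, 90.0, -17.4]
force: [-0.1, -0.3, 0.3]
opening: 0.0698
```

```bash
python3 - <<'E'
from h import *
rep([*PL,.045],PY)
E
```

```text
t 12.2 p [0.5272 0.1678 0.0468] ax [ 0. -0. -1.] zyaw 175.23 J6 [ 37.9  19.8 -27.4   0.  -42.8 -42.7] F [-0.1 -0.3  0.3] open 0.06981415204023599
tool shift cm [0.18 0.09 0.18]
spin rad options [3.14, -0.002]
```

Call:
move_arm(
  commands=[
    [[0.2,0.07,0.12,0],[0,0,0,0]],
  ],
)

```text
clock: 12.4
tool_pos: [0.5258, 0.1674, 0.0451]
orientation: [-134.1, 90.0, 41.1]
force: [-0.2, -0.3, -0.9]
opening: 0.0701
```

Call:
move_arm(
  commands=[
    [[0,0,0,0],[0,0,0,0],[0,0,0,0],[0,0,0,0],[0,0,0,0],[0,0,0,0],[0,0,0,0],[0,0,0,0]],
  ],
  jaw=0,
)

```text
clock: 13.2
tool_pos: [0.5255, 0.1672, 0.0446]
orientation: [22.9, 90.0, -161.9]
force: [-0.6, -0.2, 0.5]
opening: 0.0138
```

```bash
python3 - <<'E'
from h import *
rep([*PL,.045],PY)
E
```

```text
t 13.2 p [0.5255 0.1672 0.0446] ax [-0. -0. -1.] zyaw 175.24 J6 [ 38.   19.9 -27.7  -0.  -42.5 -42.7] F [-0.6 -0.2  0.5] open 0.013839872089618344
tool shift cm [-0.04  0.02  0.01]
spin rad options [3.14, -0.002]
```

Call:
move_arm(
  commands=[
    [[-0.3,0,0,0],[-0.8,0,0,0],[-1.3,0,0,0],[-1.8,0,0,0],[-1.8,0,0,0],[-1.8,0,0,0],[-1.2,0,0,0],[-0.6,0,0,0]],
  ],
)

```text
clock: 14.0
tool_pos: [0.5263, 0.1677, 0.1426]
orientation: [-140.1, 89.9, 35.1]
force: [0.2, 0.5, -3.8]
opening: 0.0137
```

Call:
move_arm(
  commands=[
    [[-0.2,0,0,-0.02],[0,0,0,-0.05],[0,0,0,-0.06],[0,0,0,-0.06],[0,0,0,-0.06],[0,0,0,-0.05],[0,0,0,-0.02],[0,0,0,0]],
  ],
)

```text
clock: 14.8
tool_pos: [0.5255, 0.1671, 0.1421]
orientation: [18.3, 89.9, -148.1]
force: [-0.1, -0.7, -2.8]
opening: 0.0138
```

```bash
python3 - <<'E'
from h import *
rep([*CH,.145],CY)
E
```

```text
t 14.8 p [0.5255 0.1671 0.1421] ax [-0.001 -0.001 -1.   ] zyaw -166.42 J6 [ 38.   13.1 -21.7  -0.  -55.3 -24.4] F [-0.1 -0.7 -2.8] open 0.013751956932712337
tool shift cm [-0.27 30.6   8.57]
spin rad options [3.138, -0.004]
```

Call:
move_arm(
  commands=[
    [[-0.3,0.6,0.17,0],[0,1.4,0.39,0],[0,2,0.56,0],[0,2.5,0.7,0],[0,2.5,0.7,0],[0,2.5,0.7,0],[0,2.5,0.7,0],[0,2.5,0.7,0]],
  ],
)

```text
clock: 15.6
tool_pos: [0.519, -0.0059, 0.1459]
orientation: [-176.6, 90.0, 16.9]
force: [0.2, 0.1, -3.2]
opening: 0.0134
```

Call:
move_arm(
  commands=[
    [[0,2.5,0.7,0],[0,2.5,0.7,0],[0,2.5,0.7,0],[0,2.4,0.7,0],[0,2,0.56,0],[0,1.4,0.4,0],[0,0.8,0.22,0],[0,0,0,0]],
  ],
)

```text
clock: 16.4
tool_pos: [0.5138, -0.1512, 0.1456]
orientation: [-9.9, 90.0, -176.4]
force: [-0.9, -0.0, -2.6]
opening: 0.0135
```

Call:
move_arm(
  commands=[
    [[0,0,0,0],[0,0,0,0],[0,0,0,0]],
  ],
)

```text
clock: 16.7
tool_pos: [0.5142, -0.1496, 0.1457]
orientation: [-138.0, 90.0, 55.6]
force: [0.1, 0.2, -2.5]
opening: 0.0136
```

```bash
python3 - <<'E'
from h import *
rep([*CH,.115],CY)
save('scene','s6');im=cv2.imread('pics/s6.png')[90:240,150:310];cv2.imwrite('pics/s6c.png',cv2.resize(im,None,fx=5,fy=4,interpolation=3))
save('wrist','w6');save('top','t6')
a=cv2.resize(cv2.imread('pics/w6.png')[40:260,130:390],None,fx=2.1,fy=2.1,interpolation=3)
b=cv2.resize(cv2.imread('pics/s6.png')[90:230,165:305],(600,600),interpolation=3)
cv2.imwrite('pics/j6.png',b);cv2.imwrite('pics/w6c.png',a)
E
```

```text
t 16.7 p [ 0.5142 -0.1496  0.1457] ax [ 0.  0. -1.] zyaw -166.37 J6 [  4.8  11.4 -23.4  -0.  -55.2   8.9] F [ 0.1  0.2 -2.5] open 0.013594047034423231
tool shift cm [3.07 0.07 0.04]
spin rad options [3.139, -0.003]
```

View pics/j6.png

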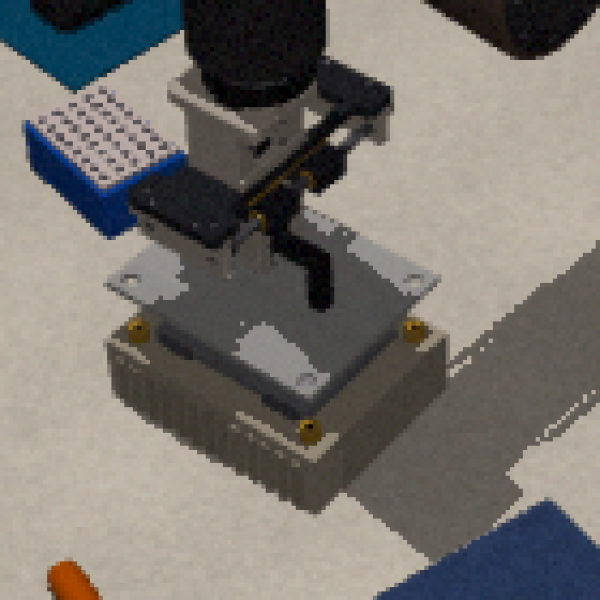

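Call:
move_arm(
  commands=[
    [[0.3,0,0,0],[0.6,0.04,0.02,-0.003],[0.6,0,0,0],[0.6,0,0,0],[0.5,0,0,0],[0.3,0,0,0],[0.2,0,0,0],[0,0,0,0]],
  ],
)

```text
clock: 17.65
tool_pos: [0.5138, -0.1508, 0.1144]
orientation: [-8.6, 90.0, -174.8]
force: [0.2, -0.6, -3.3]
opening: 0.0139
```

```bash
python3 - <<'E'
from h import *
M=np.array([[.062,.082],[.062,-.082],[-.062,.082]])
S=lambda a:(np.array(a)+.5)/(600/140)-.5+[165,90]
print('s6 plate',fit(hitz('scene',S([(307,379),(131,281),(412,282)]),.1221),M),'posts',fit(hitz('scene',S([(309,424),(139,326),(414,325)]),.07),M))
rep([*CH,.1146],CY)
save('scene','s7');save('top','t7')
P=cloud('scene',np.load('pics/s7.npy')).reshape(-1,3);X=(P[:,:2]-CH)@rot(CY)
m=(abs(X[:,1])<.088)&(abs(X[:,0])<.068)&(P[:,2]>.082)&(P[:,2]<.102)
A=np.c_[X[m],np.ones(m.sum())]
print('plane',m.sum(),np.linalg.lstsq(A,P[m,2],rcond=None)[0],np.median(P[m,2]))
cv2.imwrite('pics/s7c.png',cv2.resize(cv2.imread('pics/s7.png')[145:200,185:285],(800,440),interpolation=2))
b=cv2.resize(cv2.imread('pics/t7.png')[155:225,250:340],(800,622),interpolation=2)
cv2.imwrite('pics/t7c.png',cv2.convertScaleAbs(b[:600],alpha=1.7))
E
```

```text
s6 plate (array([ 0.51531009, -0.14961125]), np.float64(13.687366368521344), np.float64(0.0019935650996269483)) posts (array([ 0.51141318, -0.15397223]), np.float64(13.847624964123295), np.float64(0.0008558244371642265))
t 17.65 p [ 0.5138 -0.1508  0.1144] ax [-0. -0. -1.] zyaw -166.25 J6 [  4.6  13.4 -25.5   0.  -51.1   9.1] F [ 0.2 -0.6 -3.3] open 0.013858571716164026
tool shift cm [-0.02 -0.03 -0.02]
spin rad options [3.141, -0.001]
plane 1161 [0.0006928  0.00185745 0.09204902] 0.09208501139538328
```

View pics/s7c.png

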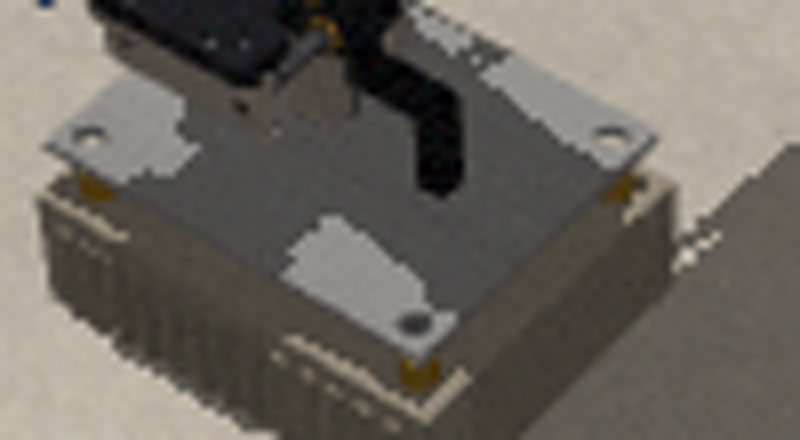

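View pics/t7c.png

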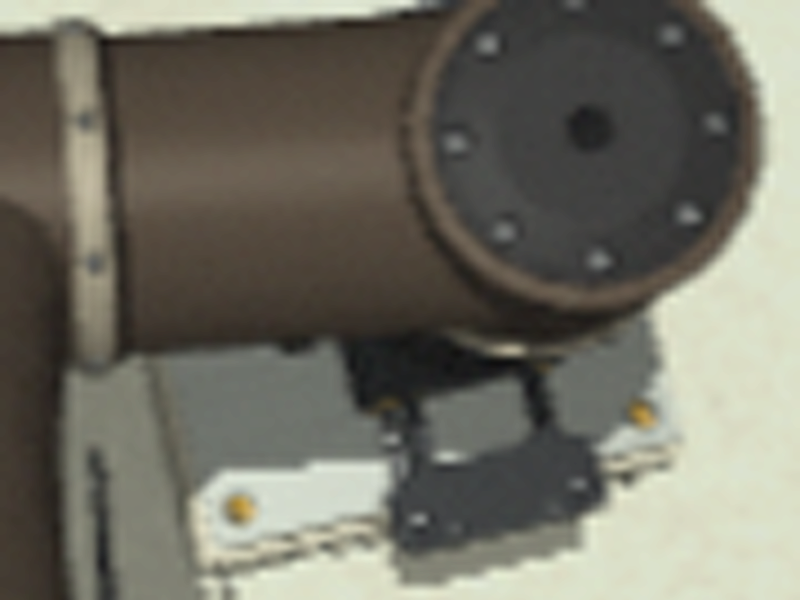

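```bash
python3 - <<'E'
from h import *
M=np.array([[.062,.082],[.062,-.082],[-.062,.082]])
S=lambda a:(np.array(a)+.5)/8-.5+[185,145]
print('s7 plate',fit(hitz('scene',S([(415,324),(89,137),(612,138)]),.0912),M))
T=lambda a:(np.array(a)+.5)/(800/90)-.5+[250,155]
print('post via top',hitz('top',T([(240,508),(643,413)]),.07).round(4),'pred',[(CH+rot(CY)@m).round(4) for m in([-.062,.082],[-.062,-.082])])
rep([*CH,.1146],CY)
save('wrist','w7');im=cv2.imread('pics/w7.png')
# project plate holes to wrist
p,R,o=pose();c=calibration('wrist');T=np.array(c['tool_from_camera']);K=c['mtx']
def proj(W):
    t=R.T@(W-p);q=T[:3,:3].T@(t-T[:3,3]);x,y,z=q[0],-q[1],-q[2];r=np.hypot(x,y);a=np.arctan2(r,z)
    return np.array([K[0][2]+K[0][0]*a*x/r,K[1][2]+K[0][0]*a*y/r])
for m in([-.062,-.082],[.062,-.082]):
    w=CH+rot(CY)@m
    print(m,'holetop',proj(np.r_[w,.091]).round(1),'holebot',proj(np.r_[w,.085]).round(1),'post',proj(np.r_[w,.07]).round(1))
    u,v=proj(np.r_[w,.085]).astype(int)
    print(u,v)
cs=[]
for m in([.062,-.082],[-.062,-.082]):
    u,v=proj(np.r_[CH+rot(CY)@m,.085]).astype(int);cs.append(cv2.resize(im[max(v-20,0):max(v-20,0)+40,u-20:u+20],(400,400),interpolation=2));print('origin',u-20,max(v-20,0))
cv2.imwrite('pics/w7c.png',np.hstack(cs))
E
```

```text
s7 plate (array([ 0.5145899 , -0.15115614]), np.float64(13.657128874295477), np.float64(0.0005187145422664297))
post via top [[ 0.4377 -0.0871  0.07  ]
 [ 0.4767 -0.2485  0.07  ]] pred [array([ 0.4342, -0.0856]), array([ 0.4733, -0.2448])]
t 17.75 p [ 0.5141 -0.1508  0.1148] ax [ 0. -0. -1.] zyaw -166.24 J6 [  4.6  13.4 -25.5   0.  -51.1   9.1] F [-0.4  0.2 -3.1] open 0.013804029401024494
tool shift cm [ 0.02 -0.04  0.  ]
spin rad options [3.141, -0.001]
[-0.062, -0.082] holetop [355.7  96.1] holebot [352.7  96.5] post [346.1  97.3]
352 96
[0.062, -0.082] holetop [157.4  96.2] holebot [160.4  96.5] post [167.2  97.4]
160 96
origin 140 76
origin 332 76
```

View pics/w7c.png

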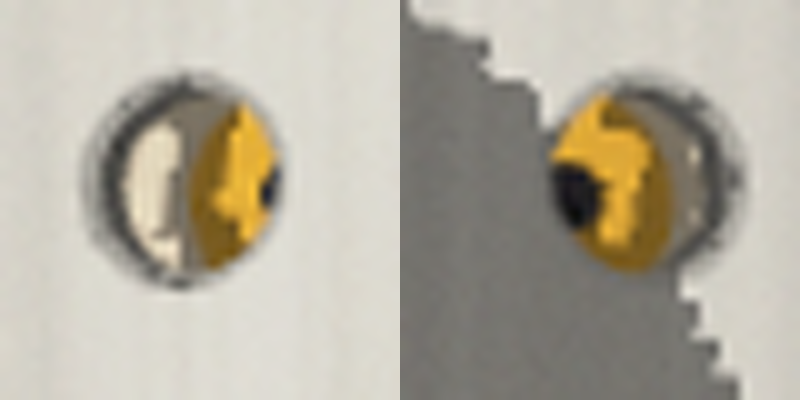

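Call:
move_arm(
  commands=[
    [[0,0,0.04,0],[0,0,0.03,0],[0,0,0,0],[0,0,0,0],[0,0,0,0],[0,0,0,0],[0,0,0,0],[0,0,0,0]],
  ],
)

```text
clock: 18.6
tool_pos: [0.5133, -0.1509, 0.1147]
orientation: [171.0, 90.0, 4.8]
force: [0.9, 0.2, -3.4]
opening: 0.0138
```

```bash
python3 - <<'E'
from h import *
rep([*CH,.1146],CY)
save('wrist','w8');im=cv2.imread('pics/w8.png');hsv=cv2.cvtColor(im,cv2.COLOR_BGR2HSV)
for u,v in((140,76),(332,76)):
    c=im[v:v+40,u:u+40];g=cv2.cvtColor(c,cv2.COLOR_BGR2GRAY);k=(g<45)
    k[:5]=0;k[30:]=0;ys,xs=np.nonzero(k);print('thread px',k.sum(),xs.min()+u if k.any() else 0,xs.max()+u if k.any() else 0,ys.mean()+v)
o=get_obs();print(o['qvel'].round(2),o['clock'])
E
```

```text
t 18.6 p [ 0.5133 -0.1509  0.1147] ax [ 0.  0. -1.] zyaw -166.25 J6 [  4.6  13.4 -25.6  -0.  -51.    9.1] F [ 0.9  0.2 -3.4] open 0.013842691708814216
tool shift cm [ 0.01 -0.03 -0.08]
spin rad options [3.141, -0.001]
thread px 3 165 166 95.0
thread px 12 348 350 94.83333333333333
[ 0.11  0.01 -0.07 -0.03  0.   -0.04] 18.65
```

```bash
python3 -c "
from h import *
print(close_job())"
```

```text
the job is handed in; nothing more can be done
None
```

I closed the lid, then lifted the plate by its handle. I handed the job in at 18.65 s of robot time with the plate held above the chamber's posts.

- **Lid:** I pushed its tab down along the arc with closed fingers until it met the stop. The contact force was about 2 N during the travel and 23 N at the stop. The tab then stood at 68 mm, and the camera showed the lid flat.
- **Plate height and level:** the last readings put the plate's underside about 85 mm up, which is 15 mm above the posts. The camera depth gave about 1 mm more, and a rough wrist-view estimate gave about 1 mm less. Tilt was under 0.2°, the jaw opening was steady at 13.8 mm on the bar, and the arm was still.
- **Hole alignment:** the wrist camera showed posts 1 and 2 through their holes. I found the plate about 0.7 mm off along the chamber's x and shifted it by that much. Afterwards the two were symmetric to about 0.4 mm, and the angle agreed within about 0.3°.
- **Checks that disagreed:** camera estimates of the chamber's middle differed by 1–2 mm, and one coarse reading by about 4 mm. A top-view reading of posts 0 and 1 through the holes was also about 4 mm off; I put this down to the hole edges hiding part of the posts. I relied on the wrist and scene views instead. Posts 0 and 3 were not checked through their holes in the final pose.

No contact between the plate and the chamber showed in the force readings. I did not go near the bottle, screwdriver, tip box or screw dish.

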